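# Test the friction hinge of a block heater's lid

### The arm

A 6-joint arm with a two-finger parallel gripper is mounted at the origin on a cart in front of the work surface, level with it; the furniture and walls round the work are solid. World frame = base frame: x ahead of the robot, y to its left, z up, the work surface at z = 0. Lengths are in m, angles in degrees, forces in N, time in s.
With the tool pointing down it reaches from about 0.25 to 0.725 m from the base axis. Payload 9.7 kg.
Tool frame: the origin (TCP) lies between the finger pads; the fingertips stand 19 mm ahead of it and the grasp point (between the pads) is the TCP; z points along the fingers, y is the line along which they close (so a half turn about z gives the same grasp; the last joint's range is limited). The gripper opens to 85 mm and grips with 20 to 120 N. Pads are 22 mm wide; open, the fingers measure 114 mm over their backs; the gripper's body (76 mm by 85 mm) begins 54 mm behind the grasp point. The pads swing forward as they close: fully open they stand 13 mm farther back than shut.
Start: joints at [0, 4.979, 10.078, 95.1, 0, 90], TCP at [0.55, -0, 0.25] pointing down, gripper open.
Joint ranges: [-179.16, 179.16], [-48.56, 103.87], [-65.8, 70.77], [-126.05, 130.52], [-82.76, 87.17], [-180, 180]. Speed limits (degrees/s): [127.2, 127.2, 147.25, 180, 180, 180].

### API

Orientations are given as [roll, pitch, yaw] about the fixed x, y, z axes, in that order (R = Rz(yaw) Ry(pitch) Rx(roll)).
In Python, from workcell import telemetry, camera, calibration, workorder gives the robot as it stands.
- The arm moves only by the tool play_rows, never from a script. Its argument "increments" is a list of rows, each a list of 3 entries, a list of its own where there are three numbers: the shift along the tool's x, y, z in mm, then the turn, a rotation vector about the tool's x, y, z in degrees, then the closure, from 0 (fully open) to 1 (shut). In form: [[[x, y, z], [ax, ay, az], jaw], ...]. A call has 1 to 20 rows; each row is the pose to reach, as a shift and turn from the pose commanded when the call began, along the tool's axes at that moment; what a row does not reach only later rows make up. A row lasts 1/10 s, in which the tool goes at most 50 mm and 8.59 degrees, less where a joint would pass 70% of its speed; a pose out of reach is approached as far as the arm can. A call with a gripper value outside its range is refused whole. The fingers move at their own pace and stop on an object; "grip_force" is the grip in N (left out, the last holds). Time passes only in rows, so rows that repeat a pose let the fingers close. It gives the time, the measured TCP pose, the force, the opening and the grip force at its end, in the units of the state.
- telemetry.get_obs(): the state, without advancing time (a new reading comes with each control period).
- camera(name): name is "scene" or "side" or "wrist"; returns (picture, depth): 480x640x3 uint8, red, green, blue; 480x640 float32, m along the optical axis (not along the pixel's ray), 0 where there is no reading.
- calibration(name): a dict with "vertical_fov" (degrees; the focal length in pixels is half the picture's height over the tangent of half this angle, whatever the lens; pixels are square), "cx", "cy" (the principal point, pixels), "k1" (the pictures are not rectified: a ray, as slopes to the right and down, at radius r is drawn at 1 + k1 r^2 times it, then the intrinsics apply), "rvec" (rotation vector, rad) and "tvec" (3), from world to camera coordinates, as OpenCV has them; the wrist camera has in their place "hand_eye" (4x4, takes a point from camera to tool coordinates, whose origin is the TCP and whose axes are the flange's). Camera axes: x right, y down, z forward; pixel columns grow to the right and rows downward; lengths in m; the calibration is good to about 2 mm. A picture is of the moment at which its call begins: read the wrist's pose just before it. calibration takes no time and is no camera call.
- workorder.job_done(): hands the job in; it is judged then, once.
The state is a dict: "time": time; "q": joint angles; "qd": joint speeds; "joint_efforts": joint torques, N m; "ee_pos": TCP position; "tcp_rot": TCP orientation; "wrist_force": force on the tool from outside, world axes, zero at the start; "torque": the same for the moment, N m; "opening": finger opening in m; "grasp_force": force on a finger pad.
Only numpy, scipy, OpenCV 4.12 (cv2) and the standard library are available. Lean on these libraries where they do the work, as an engineer would, in place of code of your own. Each camera call takes 0.05 s, during which the arm holds its last target. There are 200 camera calls.

### The job

Two block heaters stand on the bench; the hinge of the wider one has just been tightened and must be tested. Raise the wide heater's lid by its front tab until it is about half open, roughly 45 degrees, then let go and leave it standing there on its own, to show that the hinge holds. Leave the narrow heater's lid shut.

Things in the scene. Friction and masses are not known exactly. Their poses are not given: they have to be found in the camera images.
- wide_lid (a joint): the lid of the wide block heater: a white box 150 mm deep, 200 mm wide (along its hinge) and 70 mm high, fixed to the bench, with a flat grey lid of the same outline, 20 mm thick (its top 91 mm above the bench when shut). 0 = shut, grows as the lid opens upward, 1.57 = upright (fully open); it starts shut or up to 0.12 ajar. The stiff friction hinge keeps the lid at any angle where it is left; moving it takes about 2 to 4 N at the tab. Lid 0.2 kg or so.
- wide_lid_tab (a point): grip point inside the black tab of the wide lid, which sticks out level from the middle of the lid's front edge. The tab is 24 mm wide (along y), 12 mm thick (along z) and reaches 42 mm out of the lid's edge; this point lies 26 mm out from the edge, in mid-thickness, 81 mm above the bench when shut, with nothing beneath it but the bench. It turns with the lid. Axes (when shut): x from the tab to the hinge, y along the hinge, z up.
- wide_lid_hinge (a point): middle of the wide lid's hinge line, on the heater's rear rim, 70 mm above the bench and 176 mm behind the tab's grip point (which lies 11 mm above it when shut). Same axes as the tab: the lid turns about y, and x and z turn with it.
- narrow_lid (a joint): the lid of the other, narrow block heater (130 mm deep, 110 mm wide, 70 mm high, same materials and the same kind of tab), which stays shut. 0 = shut, grows as it opens (rad). The two heaters may stand in either place, 0.2 to 0.4 m apart, their tabs toward the robot.

How it is judged:
By the outcome, as a careful person would: the job done as asked, in the order asked, and still so for the second after the job is handed in, with the robot touching nothing.
It also fails if it takes over 38 s, if anything falls off the work surface, if the arm or the gripper's body presses on something with over 40 N, if the wrist force passes 120 N, or if a joint passes its speed limit or range.

## Working session

There is one attempt and no reset: what is moved stays moved. The work goes in short steps, Python scripts to look and compute and a tool call to move; the robot and the scene stay as the last step left them, time stands still between calls to the robot, and variables do not carry over. Pictures are saved under pics/ and viewed, at most 10 in all, crops included, and the job is handed in when it is done.

Besides the shell and the picture viewer there is one more tool, called after "Request:" as name(argument=value, ...) on one line, values as JSON. play_rows: Moves the arm, as the interface text tells. Its arguments: {"type":"object","properties":{"increments":{"type":"array"},"grip_force":{"type":"number"}},"required":["increments"]}

```bash
mkdir -p pics
cat > h.py <<'E'
import numpy as np,cv2
from workcell import telemetry,camera,calibration,workorder
from scipy.spatial.transform import Rotation as R
def cloud(name,save=None):
    o=telemetry.get_obs(); im,d=camera(name); c=calibration(name)
    f=240/np.tan(np.radians(c["vertical_fov"]/2))
    K=np.array([[f,0,c["cx"]],[0,f,c["cy"]],[0,0,1]])
    u,v=np.meshgrid(np.arange(640.),np.arange(480.))
    p=cv2.undistortPoints(np.stack([u,v],-1).reshape(-1,1,2),K,np.array([c["k1"],0,0,0.])).reshape(480,640,2)
    P=np.dstack([p*d[...,None],d])
    if "rvec" in c:
        Rm=cv2.Rodrigues(np.array(c["rvec"],float))[0]; W=(P-np.array(c["tvec"]).ravel())@Rm
    else:
        H=np.array(c["hand_eye"]); T=P@H[:3,:3].T+H[:3,3]
        W=T@R.from_euler('xyz',o["tcp_rot"],degrees=True).as_matrix().T+np.array(o["ee_pos"])
    W[d==0]=np.nan
    if save: cv2.imwrite(save,im[...,::-1])
    return im,W
E
python3 - <<'E'
from h import *
print(telemetry.get_obs())
a,W=cloud("scene","pics/s.png");np.save("s.npy",W)
b,V=cloud("side","pics/d.png");np.save("d.npy",V)
cv2.imwrite("pics/both.png",cv2.resize(np.vstack([a,b])[...,::-1],(448,600)))
m=(W[...,2]>.06)&(W[...,2]<.13)&(W[...,0]>.2)&(W[...,0]<.9)&(abs(W[...,1])<.5)
n,l,st,ce=cv2.connectedComponentsWithStats(m.astype(np.uint8))
for i in range(1,n):
    if st[i,4]>300: q=W[l==i]; print(st[i],q.min(0),q.max(0),q.mean(0))
E
```

```text
{'time': 0.0, 'q': array([-2.78267884e-04,  5.00963076e+00,  1.00314691e+01,  9.50989111e+01,
        1.26250010e-03,  8.99997200e+01]), 'qd': array([-0.11194051, -0.05141899, -0.01521715,  0.04011406, -0.06300218,
       -0.01188217]), 'joint_efforts': array([ 7.68234549e-04, -5.20392072e+01,  4.64802504e+01,  1.63646933e-02,
        2.23589603e-05, -6.77332673e-05]), 'ee_pos': array([5.49781056e-01, 3.19113583e-06, 2.49570415e-01]), 'tcp_rot': array([-1.79922927e+02, -1.26287555e-03,  9.00000000e+01]), 'wrist_force': array([-0.64099659, -0.26568422, -0.02242052]), 'torque': array([-0.02518146,  0.02775893, -0.03049579]), 'grasp_force': 0.0, 'opening': 0.08534516488760205}
[   40   111   476   174 16181] [ 0.20003064 -0.39716874  0.06000378] [0.86244935 0.49999955 0.12998857] [0.61728786 0.1766647  0.08056717]
[ 235  190   91   47 2764] [ 0.47885897 -0.05174355  0.06002744] [0.66804199 0.10592326 0.09649686] [0.56544623 0.020186   0.08612295]
[  259   264   147   125 10344] [ 0.34519381 -0.36333965  0.06001422] [ 0.54169887 -0.15715815  0.09890284] [ 0.44794948 -0.27573048  0.09039719]
```

View pics/s.png

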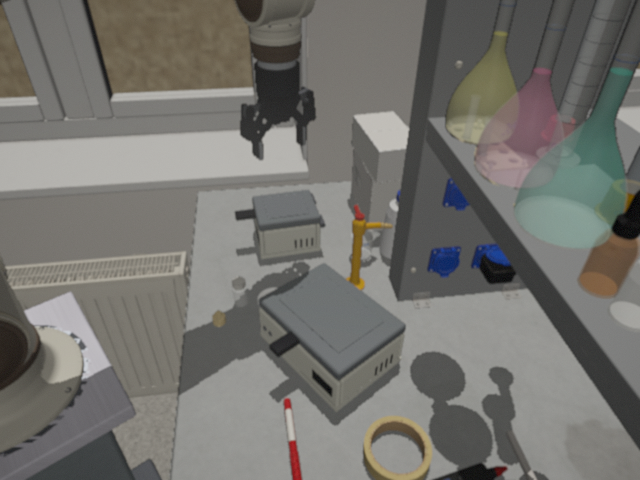

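```bash
cat > fit.py <<'E'
from h import *
im=cv2.imread("pics/s.png")
W=np.load("s.npy")
u,v=np.meshgrid(np.arange(640),np.arange(480))
box=(u>250)&(u<415)&(v>260)&(v<400)
m=box&(W[...,2]>.078)&(W[...,2]<.12)
tab=m&(im.max(2)<50)&(u<305)&(v>325)
lid=m&~tab&(im.max(2)>70)
P=W[lid];P=P[P[:,2]>.085]
A=np.c_[P[:,:2],np.ones(len(P))];c=np.linalg.lstsq(A,P[:,2],rcond=None)[0]
print("plane",c,"tilt deg",np.degrees(np.hypot(c[0],c[1])),"dir",np.degrees(np.arctan2(c[1],c[0])), 'res',np.std(A@c-P[:,2]))
r=cv2.minAreaRect((P[:,:2]*1000).astype(np.float32));print(r,cv2.boxPoints(r))
T=W[tab];print("tab",len(T),T.mean(0),T.min(0),T.max(0))
r=cv2.minAreaRect((T[:,:2]*1000).astype(np.float32));print(r,cv2.boxPoints(r))
# obstacles near tab
V=np.load("d.npy")
for n,C in (("scene",W),("side",V)):
    q=C[(C[...,0]>.15)&(C[...,0]<.8)&(C[...,1]<-.0)&(C[...,1]>-.6)&(C[...,2]>.11)&(C[...,2]<.7)]
    h,_=np.histogramdd(q,bins=[np.arange(.15,.85,.1),np.arange(-.6,.05,.1),np.arange(.1,.75,.1)])
    for i in np.argwhere(h>30): print(n,np.round(i*.1+[.15,-.6,.1],2),int(h[tuple(i)]),end=";")
E
python3 fit.py
```

```text
plane [-0.01476815  0.00086865  0.10063844] tilt deg 0.8476148721222514 dir 176.6337910584311 res 0.0016050820228577871
((506.24169921875, -256.7283935546875), (298.719482421875, 200.34535217285156), 3.016965389251709) [[ 351.8167  -164.5556 ]
 [ 362.3612  -364.6233 ]
 [ 660.6667  -348.90118]
 [ 650.1222  -148.8335 ]]
tab 360 [ 0.36591116 -0.26674633  0.0903486 ] [ 0.34556182 -0.27727431  0.08476749] [ 0.38827209 -0.25263798  0.0941727 ]
((366.91461181640625, -265.04071044921875), (42.79650115966797, 23.13494110107422), 2.8947227001190186) [[ 344.9595  -254.56863]
 [ 346.12784 -277.67404]
 [ 388.86972 -275.5128 ]
 [ 387.7014  -252.40738]]
scene [ 0.35 -0.6   0.3 ] 815;scene [ 0.45 -0.6   0.1 ] 284;scene [ 0.45 -0.6   0.3 ] 6354;scene [ 0.45 -0.6   0.4 ] 10892;scene [ 0.45 -0.6   0.5 ] 2620;scene [ 0.45 -0.5   0.3 ] 2331;scene [ 0.45 -0.5   0.4 ] 1620;scene [ 0.45 -0.1   0.2 ] 313;scene [ 0.45 -0.1   0.3 ] 1691;scene [ 0.45 -0.1   0.4 ] 2275;scene [ 0.45 -0.1   0.5 ] 373;scene [ 0.55 -0.6   0.4 ] 685;scene [ 0.55 -0.5   0.3 ] 904;scene [ 0.55 -0.5   0.4 ] 5390;scene [ 0.55 -0.5   0.5 
[... 1348 characters left out ...]
1;side [ 0.55 -0.5   0.4 ] 775;side [ 0.55 -0.5   0.5 ] 319;side [ 0.55 -0.4   0.3 ] 1361;side [ 0.55 -0.4   0.4 ] 1609;side [ 0.55 -0.4   0.5 ] 230;side [ 0.55 -0.3   0.1 ] 362;side [ 0.55 -0.3   0.2 ] 455;side [ 0.55 -0.3   0.3 ] 1148;side [ 0.55 -0.3   0.4 ] 975;side [ 0.55 -0.3   0.5 ] 320;side [ 0.55 -0.2   0.1 ] 396;side [ 0.55 -0.1   0.2 ] 145;side [ 0.55 -0.1   0.3 ] 102;side [ 0.65 -0.5   0.4 ] 388;side [ 0.65 -0.5   0.5 ] 510;side [ 0.65 -0.4   0.4 ] 242;side [ 0.65 -0.4   0.5 ] 294;side [ 0.65 -0.3   0.1 ] 785;side [ 0.65 -0.3   0.2 ] 255;side [ 0.65 -0.3   0.3 ] 837;side [ 0.65 -0.3   0.4 ] 647;side [ 0.65 -0.2   0.1 ] 628;side [ 0.65 -0.2   0.2 ] 40;side [ 0.65 -0.1   0.1 ] 165;
```

View pics/d.png

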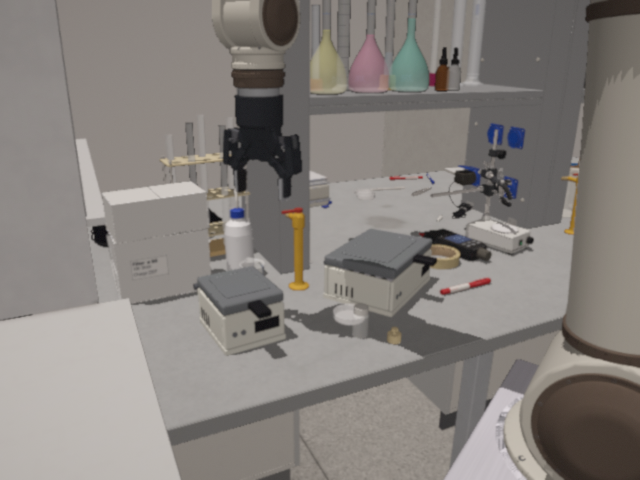

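```bash
cat > plan.py <<'E'
from h import *
YAW=np.radians(3)
ex=np.array([np.cos(YAW),np.sin(YAW),0]);ey=np.array([-np.sin(YAW),np.cos(YAW),0]);ez=np.array([0,0,1.])
def Rt(p):  # p = pitch below horizontal, deg
    p=np.radians(p); z=np.cos(p)*ex-np.sin(p)*ez; y=-ey
    return np.c_[np.cross(y,z),y,z]
def row(pos,Rm,o=None):
    o=o or telemetry.get_obs(); R0=R.from_euler('xyz',o["tcp_rot"],degrees=True).as_matrix()
    return np.round(R0.T@(pos-np.array(o["ee_pos"]))*1000,1),np.round(R.from_matrix(R0.T@Rm).as_rotvec(degrees=True),1)
TAB=np.array([.360,-.2653,.0845])
E
python3 - <<'E'
from plan import *
R1=Rt(50)
print(row(TAB-.1*R1[:,2]+.03*ez,R1))
E
```

```text
(array([-268.7, -253.9,   58.8]), array([-30.3,  31.9,  83.1]))
```

Request:
play_rows(increments=[[[-22,-21,0],[-2.5,2.6,6.8],0],[[-44,-42,0],[-5,5.2,13.6],0],[[-66,-63,5],[-7.5,7.8,20.4],0],[[-88,-84,10],[-10,10.4,27.2],0],[[-110,-105,15],[-12.5,13,34],0],[[-132,-126,20],[-15,15.6,40.8],0],[[-154,-147,25],[-17.5,18.2,47.6],0],[[-176,-168,30],[-20,20.8,54.4],0],[[-198,-189,35],[-22.5,23.4,61.2],0],[[-220,-210,42],[-25,26,68],0],[[-245,-231,50],[-27.5,28.6,75],0],[[-268.7,-254,58.8],[-30.3,31.9,83.1],0],[[-268.7,-254,58.8],[-30.3,31.9,83.1],0],[[-268.7,-254,58.8],[-30.3,31.9,83.1],0],[[-268.7,-254,58.8],[-30.3,31.9,83.1],0]])

```text
time: 1.6
ee_pos: [0.2964, -0.2684, 0.1918]
tcp_rot: [179.9, -40.0, 3.2]
wrist_force: [-0.3, -0.7, 0.2]
opening: 0.0859
grasp_force: 0.0
```

Reached. Check close up with the wrist camera.

Run:
```python
from plan import *
print(telemetry.get_obs()["q"])
im,W=cloud("wrist","pics/w1.png")
rel=W-TAB; a=rel@ex; b=rel@ey; z=W[...,2]
m=(abs(b)<.05)&(a>-.06)&(a<.022)&(z>.07)&(z<.11)&(im.max(2)<60)
q=W[m];print("tab",m.sum(),q.mean(0),q.min(0),q.max(0),np.percentile(b[m],[2,50,98]),np.percentile(a[m],[2,50,98]),np.percentile(z[m],[5,50,95]))
l=(abs(b)<.09)&(a>.04)&(a<.15)&(z>.08)&(z<.12)
A=np.c_[a[l],b[l],np.ones(l.sum())];c=np.linalg.lstsq(A,z[l],rcond=None)[0];print("lid",l.sum(),c,np.degrees(c[0]))
```

```text
[-65.6402702  -37.54558492 -37.06173467  73.51318546  36.8043758
 116.86538548]
tab 1570 [ 0.36185998 -0.26321748  0.08907492] [ 0.3446336  -0.27543005  0.08022594] [ 0.38230375 -0.25095284  0.09191535] [-0.00936972  0.00217962  0.01315719] [-0.01450543  0.00146409  0.02107563] [0.08656438 0.08934346 0.09061316]
lid 22288 [-0.01618497  0.00023667  0.09389528] -0.927330459943967
```

View pics/w1.png

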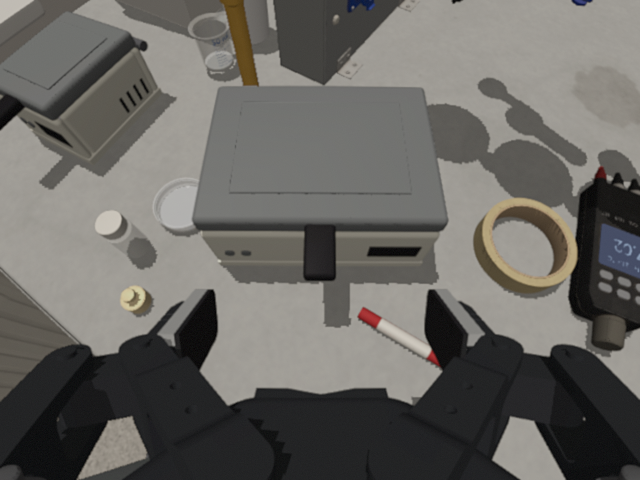

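```bash
sed -i 's/^TAB=.*/TAB=np.array([.360,-.2642,.0835])/' plan.py
python3 - <<'E'
from plan import *
R1=Rt(50)
print(row(TAB-.1*R1[:,2],R1),row(TAB,R1))
E
```

```text
(array([-21.2,  -0.7,  23.8]), array([-0.1, -0. ,  0.2])) (array([-21.2,  -0.6, 123.8]), array([-0.1, -0. ,  0.2]))
```

Request:
play_rows(increments=[[[-21,-0.6,24],[0,0,0],0],[[-21,-0.6,50],[0,0,0],0],[[-21,-0.6,75],[0,0,0],0],[[-21,-0.6,95],[0,0,0],0],[[-21,-0.6,110],[0,0,0],0],[[-21,-0.6,124],[0,0,0],0],[[-21,-0.6,124],[0,0,0],0],[[-21,-0.6,124],[0,0,0],0]], grip_force=40)

```text
time: 2.45
ee_pos: [0.3602, -0.2638, 0.0834]
tcp_rot: [180.0, -40.0, 3.2]
wrist_force: [0.1, 0.3, 0.5]
opening: 0.0854
grasp_force: 0.0
```

Request:
play_rows(increments=[[[0,0,0],[0,0,0],0.3],[[0,0,0],[0,0,0],0.5],[[0,0,0],[0,0,0],0.6],[[0,0,0],[0,0,0],0.7],[[0,0,0],[0,0,0],0.8],[[0,0,0],[0,0,0],1],[[0,0,0],[0,0,0],1],[[0,0,0],[0,0,0],1],[[0,0,0],[0,0,0],1],[[0,0,0],[0,0,0],1]], grip_force=40)

```text
time: 3.45
ee_pos: [0.3592, -0.2642, 0.0827]
tcp_rot: [-179.9, -40.0, 3.0]
wrist_force: [-4.4, 4.6, 2.6]
opening: 0.0235
grasp_force: 41.9
```

Run:
```python
from plan import *
o=telemetry.get_obs();print(o)
cloud("side","pics/d2.png")
im=cv2.imread("pics/d2.png")[200:340,280:500];cv2.imwrite("pics/d2c.png",cv2.resize(im,None,fx=2.5,fy=2.5))
# arc about the hinge, relative to present tcp
T=np.array(o["ee_pos"]); H=TAB+.178*ex; H[2]=.07
R0=R.from_euler('xyz',o["tcp_rot"],degrees=True).as_matrix()
for d in range(0,50,4):
    Q=R.from_rotvec(np.radians(d)*ey).as_matrix()
    print(d,*row(H+Q@(T-H),Q@R0,o))
```

```text
{'time': 3.45, 'q': array([-55.43459922, -34.58160488, -48.21904175,  52.71073792,
        33.26756884, 128.70796098]), 'qd': array([ 0.03787826,  0.08867823,  0.00049822, -0.00891791, -0.08383267,
       -0.02490479]), 'joint_efforts': array([-6.08746056e-01, -1.40217617e+01,  5.19012916e+01, -5.90647906e+00,
        1.11302990e+00,  6.82698592e-03]), 'ee_pos': array([ 0.35921435, -0.26419709,  0.08273317]), 'tcp_rot': array([-179.9128683 ,  -40.01419597,    2.98457195]), 'wrist_force': array([-4.36336091,  4.57496521,  2.60924119]), 'torque': array([0.55769968, 0.81334167, 0.53497839]), 'grasp_force': 41.91177427768707, 'opening': 0.023541454335322017}
0 [0. 0. 0.] [0. 0. 0.]
4 [ 9.  -0.  -8.7] [-0. -4.  0.]
8 [ 18.6  -0.  -16.7] [-0. -8.  0.]
12 [ 28.7  -0.  -24. ] [ -0. -12.   0.]
16 [ 39.4  -0.  -30.7] [ -0. -16.   0.]
20 [ 50.4  -0.1 -36.5] [ -0. -20.   0.]
24 [ 61.9  -0.1 -41.6] [ -0. -24.   0.]
28 [ 73.6  -0.1 -45.8] [ -0. -28.   0.]
32 [ 85.6  -0.1 -49.3] [ -0. -32.   0.]
36 [ 97.9  -0.1 -51.9] [ -0. -36.   0.]
40 [ 1.103e+02 -1.000e-01 -5.360e+01] [ -0.  -40.    0.1]
44 [ 1.228e+02 -1.000e-01 -5.440e+01] [ -0.  -44.    0.1]
48 [ 1.353e+02 -1.000e-01 -5.440e+01] [ -0.  -48.    0.1]
```

View pics/d2c.png

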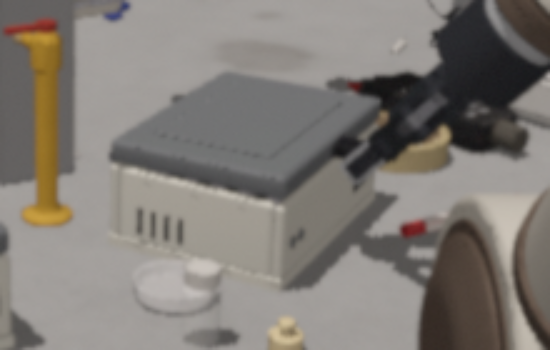

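Request:
play_rows(increments=[[[4.4,0,-4.4],[0,-2,0],1],[[9,0,-8.7],[0,-4,0],1],[[13.7,0,-12.8],[0,-6,0],1],[[18.6,0,-16.7],[0,-8,0],1],[[23.6,0,-20.5],[0,-10,0],1],[[28.7,0,-24],[0,-12,0],1],[[34,0,-27.4],[0,-14,0],1],[[39.4,0,-30.7],[0,-16,0],1],[[44.9,0,-33.7],[0,-18,0],1],[[50.4,0,-36.5],[0,-20,0],1],[[50.4,0,-36.5],[0,-20,0],1]], grip_force=30)

```text
time: 4.6
ee_pos: [0.3747, -0.2634, 0.1438]
tcp_rot: [-180.0, -19.9, 3.1]
wrist_force: [-4.3, 4.3, 4.9]
opening: 0.0234
grasp_force: 42.2
```

```bash
cat > ang.py <<'E'
from plan import *
import sys
n=sys.argv[1]
o=telemetry.get_obs();print(o["time"],o["ee_pos"],o["tcp_rot"],o["wrist_force"],o["opening"],o["q"])
for cam in ("scene","side"):
    im,W=cloud(cam,f"pics/{cam}{n}.png")
    rel=W-(TAB+.178*ex); a=rel@ex;b=rel@ey;z=W[...,2]
    l=(abs(b)>.03)&(abs(b)<.09)&(a>-.15)&(a<-.03)&(z>.085)&(z<.25)&(np.ptp(im.astype(int),axis=2)<25)
    P=np.c_[a[l],b[l],z[l]]
    for _ in range(4):
        c=P.mean(0); s=np.linalg.svd(P-c,full_matrices=False)[2][2]; d=abs((P-c)@s); P=P[d<max(.004,np.median(d)*2)]
    s*=np.sign(s[2]);print(cam,len(P),"angle",np.degrees(np.arctan2(s[0],s[2])),"roll",s[1])
    nr=W[140:260,225:330];
E
python3 ang.py a
```

```text
4.6 [ 0.37473033 -0.26341539  0.14383707] [-179.95206577  -19.93044242    3.05940599] [-4.29892527  4.32552857  4.88222912] 0.02339628708690778 [-43.37067983 -22.954326   -28.35765029  70.59977177  14.33287624
 135.33004755]
scene 2468 angle 20.53102922031113 roll -0.004086022582282189
side 595 angle 19.902723001491914 roll 0.002708906012785506
```

Request:
play_rows(increments=[[[4.4,0,-4.4],[0,-2,0],1],[[9,0,-8.7],[0,-4,0],1],[[13.7,0,-12.8],[0,-6,0],1],[[18.6,0,-16.7],[0,-8,0],1],[[23.6,0,-20.5],[0,-10,0],1],[[28.7,0,-24],[0,-12,0],1],[[34,0,-27.4],[0,-14,0],1],[[39.4,0,-30.7],[0,-16,0],1],[[44.9,0,-33.7],[0,-18,0],1],[[50.4,0,-36.5],[0,-20,0],1],[[56.1,0,-39.1],[0,-22,0],1],[[61.9,0,-41.6],[0,-24,0],1],[[63.4,0,-42.1],[0,-24.5,0],1],[[63.4,0,-42.1],[0,-24.5,0],1]])

```text
time: 6.1
ee_pos: [0.4198, -0.2611, 0.2045]
tcp_rot: [-179.9, 4.5, 3.1]
wrist_force: [-1.1, 4.1, 0.8]
opening: 0.0233
grasp_force: 41.7
```

```bash
python3 ang.py b
```

```text
6.1 [ 0.41977455 -0.26112958  0.20451264] [-179.94568541    4.51014568    3.05836616] [-1.07445144  4.13308948  0.78817436] 0.023291896058655046 [-3.05663467e+01  3.21532366e-01  4.32950088e-02  9.35096998e+01
 -2.45043717e+00  1.46458469e+02]
scene 917 angle 49.98521397959004 roll 0.044772903506048456
side 320 angle 58.61789640484004 roll 0.023224048140809028
```

View pics/sideb.png

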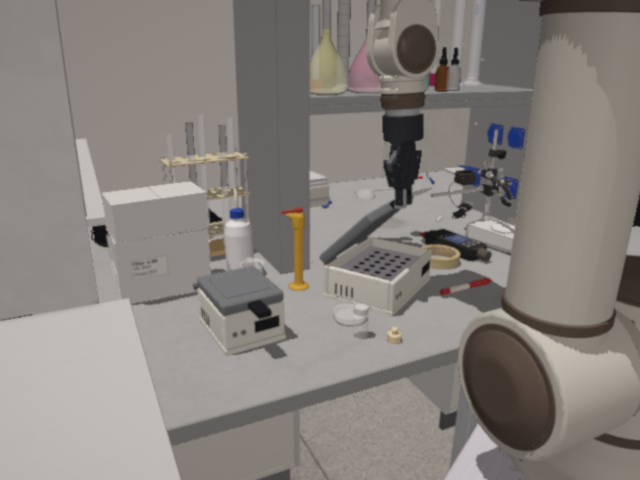

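Request:
play_rows(increments=[[[0,0,0],[0,0,0],0.6],[[0,0,0],[0,0,0],0.4],[[0,0,0],[0,0,0],0.2],[[0,0,0],[0,0,0],0],[[0,0,0],[0,0,0],0],[[0,0,0],[0,0,0],0],[[0,0,0],[0,0,0],0],[[0,0,0],[0,0,0],0]])

```text
time: 7.0
ee_pos: [0.4197, -0.2615, 0.2047]
tcp_rot: [180.0, 4.5, 3.0]
wrist_force: [0.0, -0.0, 0.7]
opening: 0.0852
grasp_force: 0.0
```

Request:
play_rows(increments=[[[0,0,-10],[0,0,0],0],[[0,0,-25],[0,0,0],0],[[-5,0,-45],[0,0,0],0],[[-15,0,-65],[0,0,0],0],[[-30,0,-85],[0,0,0],0],[[-45,0,-100],[0,0,0],0],[[-60,0,-110],[0,0,0],0],[[-75,0,-120],[0,0,0],0],[[-75,0,-120],[0,0,0],0],[[-75,0,-120],[0,0,0],0]])

```text
time: 8.0
ee_pos: [0.3543, -0.2651, 0.33]
tcp_rot: [180.0, 4.4, 3.0]
wrist_force: [0.1, 0.5, -0.5]
opening: 0.0851
grasp_force: 0.0
```

```bash
python3 ang.py c
python3 - <<'E'
from h import *
im,W=cloud("wrist","pics/w2.png")
E
```

```text
8.0 [ 0.35434914 -0.26508874  0.33001592] [179.96002095   4.44366632   2.99245118] [ 0.06496954  0.53208156 -0.48658649] 0.0851083987499125 [-35.13361886  -3.77022425  10.1746009  107.41846017  -2.7732746
 141.95648781]
scene 963 angle 38.934483415248046 roll -0.0033696179817154226
side 276 angle 48.69176603658089 roll -0.010024485374246717
```

View pics/scenec.png

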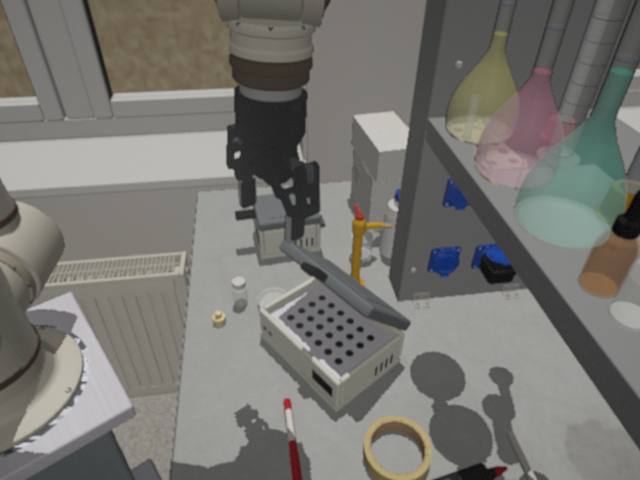

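Run:
```python
from plan import *
im,W=cloud("wrist")
rel=W-(TAB+.178*ex); a=rel@ex;b=rel@ey;z=W[...,2]
l=(abs(b)>.02)&(abs(b)<.085)&(a>-.12)&(a<0)&(z>.1)&(z<.22)
P=np.c_[a[l],b[l],z[l]]
for _ in range(6):
    c=P.mean(0); s=np.linalg.svd(P-c,full_matrices=False)[2][2]; d=abs((P-c)@s); P=P[d<max(.004,np.median(d)*2.5)]
s*=np.sign(s[2]);print(len(P),c,np.degrees(np.arctan2(s[0],s[2])),s)
```

```text
15608 [-6.02981946e-02 -5.99858919e-05  1.60716686e-01] 44.557304378188704 [ 0.70162059 -0.00219147  0.71254737]
```

Lid measured at 44.6° and standing free; handing in.

```bash
python3 -c "
from workcell import workorder
print(workorder.job_done())"
```

```text
the job is handed in; nothing more can be done
None
```

I raised the wide heater's lid by its tab, and it now stands open on its own at about 45° (44.6° measured after release), with the gripper clear and the narrow heater's lid untouched; the job is handed in.

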